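# Clear the saw's offcut tray through its gate

### The job

Clear the sawn steel slugs off the offcut tray: push the tray's sliding gate all the way open by its post, sweep the three slugs through the mouth so that they go down the chute into the scrap pan, then push the gate fully shut again so that the next cuts stay on the tray. Only push and sweep, lift nothing; the T-nut and the star knob in the tray's back corners are good parts and stay where they are, and so do the bottle and the pot beside the tray.

Things in the scene. Friction and masses are not known exactly. Their poses are not given: they have to be found in the camera images.
- tray: Fixed sheet-steel offcut tray on four legs, 246 x 306 mm. Origin: on the bench under its middle; the level deck is 95 mm above the bench. Inside, in the tray's axes, the deck runs x -120..120, y -121..165 mm; walls 3 mm thick rise 25 mm above it. The wall at -y has a mouth, x -38..38 mm, open above
- mouth (a point): middle of the mouth in the tray's -y wall, on the deck surface (tray x 0, y -125, height 95 mm). Two deflector strips 22 mm high on the deck, from (+-117, -45) to (+-37, -120) mm in tray axes, narrow it to the mouth
- brink (a point): middle of the brink outside the mouth (tray x 0, y -138, height 95 mm): here the level deck ends and a chute 78 mm wide drops at 45 degrees into the pan. A slug pushed with its centre 15 to 20 mm past the brink slides down by itself
- gate (a joint): sliding gate that shuts the mouth from outside, m: 0 shut, 0.080 fully open; it slides along the tray's +x to open (1.5 N of friction, stays where it is left). At the start it is shut or up to 10 mm short of shut
- gate_post (a point): the gate's finger post: upright black round post 18 mm in diameter, standing on the gate; this point lies on its axis, 42 mm above the deck (137 mm above the bench). The post's full thickness runs from 36 to 52 mm above the deck; the gate plate below it (86 mm long) and its flange end 30 mm above the deck, the tray's walls 25 mm
- pan: fixed open scrap pan under the chute, 150 (x) x 140 (y) x 50 mm high, walls and floor 3 mm. Origin: on the bench under its middle; x and y along its sides
- tee_nut: steel T-nut with a threaded stud standing up, foot 18 x 26 mm, 41 mm high, in one of the tray's two back corners. Origin: middle of its underside
- star_knob: black star-shaped clamp knob 38 mm across, 24 mm high, in the other back corner of the tray. Origin: middle of its underside
- white_bottle: loose white plastic bottle with a screw cap, 45 mm across, 86 mm high, standing on the bench beyond the tray. Origin: middle of its underside
- pot: loose low round pot with a lid, 69 mm across, 41 mm high, on the bench beyond the tray. Origin: middle of its underside
- slug_a: one of the three sawn slugs: plain steel disc 28 mm in diameter, 14 mm thick, about 67 g, lying flat on the deck. Origin: its centre, z along its axis
- slug_b: one of the three sawn slugs: plain steel disc 28 mm in diameter, 17 mm thick, about 82 g, lying flat on the deck. Origin: its centre, z along its axis
- slug_c: one of the three sawn slugs: plain steel disc 28 mm in diameter, 20 mm thick, about 96 g, lying flat on the deck. Origin: its centre, z along its axis

How it is judged:
By the outcome, as a careful person would: the job done as asked, in the order asked, and still so for the second after the job is handed in, with the robot touching nothing.
It also fails if it takes over 67 s, if anything falls off the work surface, if the arm or the gripper's body presses on something with over 40 N, if the wrist force passes 120 N, or if a joint passes its speed limit or range.

### The arm

A 7-joint arm with a two-finger parallel gripper is mounted at the origin on a cart in front of the work surface, level with it; the furniture and walls round the work are solid. World frame = base frame: x ahead of the robot, y to its left, z up, the work surface at z = 0. Lengths are in m, angles in rad, forces in N, time in s.
With the tool pointing down it reaches from about 0.4 to 0.875 m from the base axis. Payload 6.5 kg.
Tool frame: the origin (TCP) lies on the centre line of the jaws, within the pads' length; the fingertips stand 11 mm ahead of it and the grasp point (between the pads) lies 8 mm behind it (bot.tips_ahead is the distance from the TCP to the fingertips, in m); z points along the fingers, y is the line along which they close (so a half turn about z gives the same grasp; the last joint's range is limited). The gripper opens to 88 mm and grips with 3 to 60 N. Pads are 18 mm wide; open, the fingers measure 123 mm over their backs; the gripper's body (75 mm by 187 mm) begins 45 mm behind the grasp point.
Start: joints at [-1.26, 0.536, -0.004, 1.538, 0.003, 1.067, -0.071], TCP at [0.239, 0.604, 0.25] pointing down, gripper open.
Joint ranges: [-2.7, 2.7], [-0.37, 2.16], [-1.27, 1.26], [0.24, 2.4], [-1.31, 4.45], [0.19, 1.91], [-2.76, 2.76]. Speed limits (rad/s): [2.39, 2.39, 3.14, 3.14, 3.14, 3.14, 3.14].

### API

Orientations are given as a unit quaternion [x, y, z, w].
In Python, from bench import bot gives the robot as it stands. Calls block until the motion is done:
- bot.movep(position, orientation): joint-space move of the TCP to a pose.
- bot.servo_line(position, ori=None, max_speed=0.15, until_force=None): straight line of the TCP; ori=None keeps the orientation; max_speed is the mean speed in m/s. With until_force (N) it stops when the force on the tool has changed by that much, and returns True; else False.
- bot.move_joints(angles): joint-space move.
- bot.command_gripper(opening, grip_force=None): opening from 0.0 (shut) to 1.0 (fully open); grip_force is the grip in N (None keeps the last); returns when the fingers have stopped.
- bot.sleep(seconds).
- bot.ik(position, orientation): joint angles nearest the present ones, or None.
- bot.state(): the state.
- bot.capture(name): name is "scene" or "top" or "wrist"; returns a dict with "pixels" (384x512x3 uint8, red, green, blue), "z_map" (384x512 float32, m along the optical axis (not along the pixel's ray), 0 where there is no reading), "intrinsics" (3x3 intrinsics, pixels), "origin" and "rotation" of the camera in the world; the wrist camera has in their place "T_tool_cam" (4x4, takes a point from camera to tool coordinates, whose origin is the TCP and whose axes are the flange's). Camera axes: x right, y down, z forward; pixel columns grow to the right and rows downward; lengths in m; the calibration is good to about 2 mm. A picture is of the moment at which its call begins: read the wrist's pose just before it.
A pose or a line that the arm cannot do raises bot.IKError and nothing moves.
- bot.close_job(): hands the job in; it is judged then, once.
The state is a dict: "t": time; "qpos": joint angles; "joint_velocities": joint speeds; "tau": joint torques, N m; "eef_pos": TCP position; "orientation": TCP orientation; "contact_force": force on the tool from outside, world axes, zero at the start; "ft_torque": the same for the moment, N m; "finger_gap": opening from 0.0 (shut) to 1.0 (fully open); "gripper_force": force on a finger pad.
Only numpy, scipy, OpenCV 4.12 (cv2) and the standard library are available. Lean on these libraries where they do the work, as an engineer would, in place of code of your own. Each camera call takes 0.05 s, during which the arm holds its last target. There are 200 camera calls.

## Working session

There is one attempt and no reset: what is moved stays moved. The work goes in short steps, each a Python script; the robot and the scene stay as the last script left them, time stands still between calls to the robot, and variables do not carry over. Pictures are saved under pics/ and viewed, at most 10 in all, crops included, and the job is handed in when it is done.

```bash
ls; mkdir -p pics; python3 - <<'E'
from bench import bot
import cv2,numpy as np,pickle
o={}
for n in("scene","top"):
    c=bot.capture(n);o[n]=c;cv2.imwrite(f"pics/{n}0.png",c["pixels"][:,:,::-1]);print(n,c["intrinsics"],c["origin"],c["rotation"])
pickle.dump(o,open("c0.pkl","wb"))
s=bot.state();print(s["t"],s["eef_pos"],s["orientation"],s["finger_gap"],bot.tips_ahead)
E
```

```text
pics
scene [[394.84641682   0.         253.18330866]
 [  0.         394.84641682 186.56315958]
 [  0.           0.           1.        ]] [0.06117457 0.43286875 0.60764999] [-0.408918    0.78776489 -0.40482327  0.21984237]
top [[438.29206667   0.         257.25031835]
 [  0.         438.29206667 194.62875651]
 [  0.           0.           1.        ]] [0.54969805 0.03455195 1.0375401 ] [ 0.70865051 -0.70498291  0.01769439 -0.0223708 ]
0.1 [0.2389477  0.60393489 0.24895943] [ 1.87243796e-01  9.82313192e-01 -7.34789832e-04 -1.14289833e-04] 1.0042923915660136 0.011
```

View pics/top0.png

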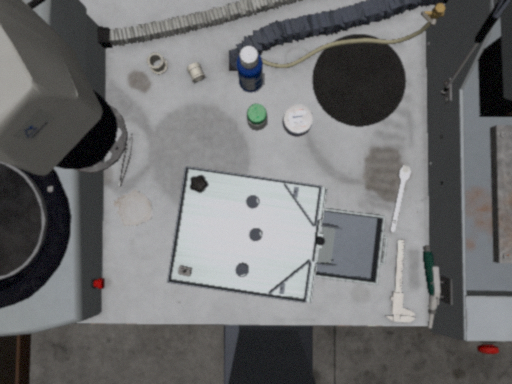

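View pics/scene0.png

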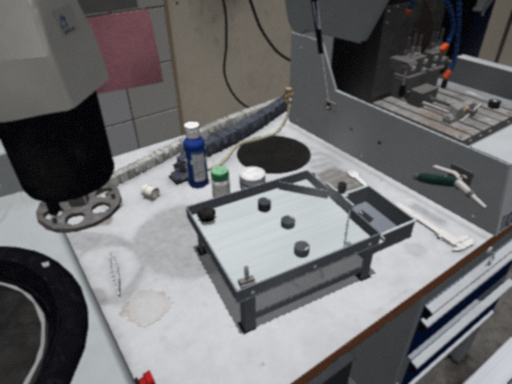

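The top view shows the tray with walls at about (187,168), (326,187), (307,301) and (169,282), and the mouth and post on the right at (320,240). The slugs are at (253,202), (256,235) and (242,270), the knob at (199,184), the T-nut at (185,271), and the bottle and pot at (257,115) and (298,120). I'll measure these positions next.

```bash
cat > h.py <<'E'
import numpy as np,cv2,pickle
from scipy.spatial.transform import Rotation as R
def rot(c):
    r=np.array(c["rotation"]); return r if r.shape==(3,3) else R.from_quat(r).as_matrix()
def ray(c,uv,z):
    "pixels -> world points on the plane of height z"
    uv=np.atleast_2d(uv).astype(float); K=c["intrinsics"]
    d=np.c_[(uv-K[:2,2])/[K[0,0],K[1,1]],np.ones(len(uv))]@rot(c).T
    return np.array(c["origin"])+d*((z-c["origin"][2])/d[:,2])[:,None]
def proj(c,p):
    q=(np.atleast_2d(p)-c["origin"])@rot(c); K=c["intrinsics"]
    return q[:,:2]/q[:,2:]*K[0,0]+K[:2,2]
def cloud(c):
    h,w=c["z_map"].shape; v,u=np.mgrid[:h,:w]; K=c["intrinsics"]; z=c["z_map"]
    return np.dstack([(u-K[0,2])/K[0,0]*z,(v-K[1,2])/K[1,1]*z,z])@rot(c).T+c["origin"]
E
python3 - <<'E'
from h import *
o=pickle.load(open("c0.pkl","rb"));c=o["top"]
print(rot(c).round(3))
P=cloud(c);H=P[...,2]
roi=np.zeros(H.shape,bool);roi[160:310,160:400]=1
print("deck z",np.median(H[220:260,200:240]),H[220:260,200:240].std())
# deck: light region
hsv=cv2.cvtColor(c["pixels"],cv2.COLOR_RGB2HSV)
m=((hsv[...,2]>150)&(H>.085)&(H<.105)&roi).astype(np.uint8)
n,l,s,ce=cv2.connectedComponentsWithStats(m);i=1+s[1:,4].argmax();print(s[i])
# tray all: H>.085
t=((H>.08)&(H<.135)&roi).astype(np.uint8)
n,l2,s2,_=cv2.connectedComponentsWithStats(t);j=1+s2[1:,4].argmax();print(s2[j])
for nm,mm,z in(("deck",l==i,.095),("tray",l2==j,.12)):
    k,_=cv2.findContours(mm.astype(np.uint8),0,1);k=max(k,key=cv2.contourArea)
    r=cv2.minAreaRect(ray(c,k[:,0],z)[:,:2].astype(np.float32));print(nm,r,cv2.boxPoints(r).round(4).tolist())
g=cv2.resize(c["pixels"][150:315,155:400,::-1],None,fx=3.2,fy=3.2,interpolation=cv2.INTER_CUBIC);cv2.imwrite("pics/crop.png",g)
d=((hsv[...,2]<110)&roi).astype(np.uint8)
n,l,s,ce=cv2.connectedComponentsWithStats(d)
for a in range(1,n):
    if 30<s[a,4]<600: print(ce[a].round(1),s[a],H[l==a].max().round(3),np.median(H[l==a]).round(3))
E
```

```text
[[ 0.005 -0.998  0.057]
 [-1.    -0.005  0.007]
 [-0.006 -0.057 -0.998]]
deck z 0.0951936471838748 0.057622459155838274
[  172   170   149   132 12694]
[  167   166   172   137 17252]
deck ((0.5192180275917053, 0.05650746822357178), (0.3061758875846863, 0.24034520983695984), 81.00626373291016) [[0.3765999972820282, -0.07590000331401825], [0.6140000224113464, -0.11349999904632568], [0.6618000268936157, 0.18889999389648438], [0.4244999885559082, 0.226500004529953]]
tray ((0.5174488425254822, 0.0441015362739563), (0.33662649989128113, 0.24566301703453064), 82.0411376953125) [[0.3725000023841858, -0.10559999942779541], [0.6158000230789185, -0.1395999938249588], [0.6624000072479248, 0.19380000233650208], [0.41909998655319214, 0.22779999673366547]]
[385.6 171.1] [373 168  26  10 110] 0.005 -0.0
[198.3 183.2] [190 175  18  17 220] 1.038 0.117
[381.7 180.5] [369 175  27  12 109] 0.005 0.0
[381.8 189.9] [367 185  28  11 125] 1.038 -0.0
[317.8 226.5] [312 186  13  74 186] 0.149 0.117
[251.6 201.4] [247 196  11  12  92] 0.119 0.115
[330.  225.3] [322 223  17   6  65] 1.038 0.005
[254.8 234.1] [250 229  11  11  94] 0.112 0.109
[241.8 268.7] [236 263  12  12 107] 1.038 0.112
[326.4 263.6] [317 262  20   4  56] 0.112 0.086
[183.9 269.4] [181 266   7   8  34] 0.139 0.11
```

View pics/crop.png

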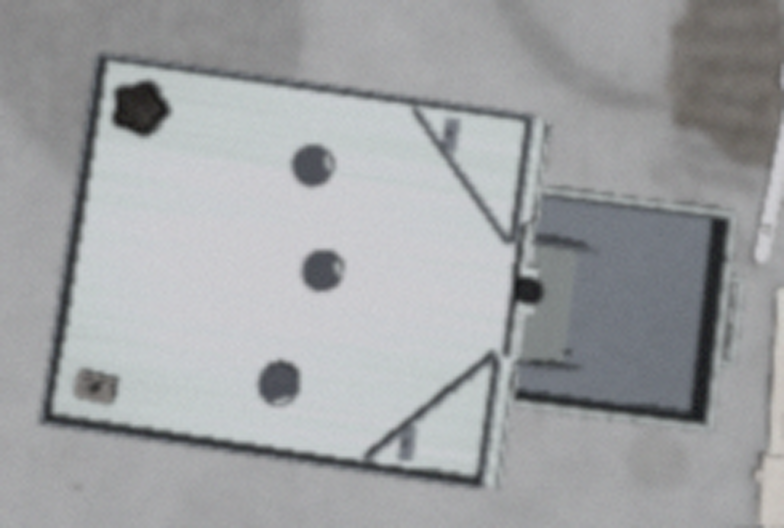

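The crop shows the same layout, with the gate shut or nearly shut: the post at crop (528,291) sits close to the middle of the mouth, at crop (515,297). Next I'll fit the tray pose and the object positions, and check IK for the planned poses.

```bash
cat > fit.py <<'E'
from h import *
def tray(c):
    H=cloud(c)[...,2]; t=np.zeros(H.shape,np.uint8); t[160:310,160:330]=((H>.08)&(H<.135))[160:310,160:330]
    n,l,s,_=cv2.connectedComponentsWithStats(t); t=(l==1+s[1:,4].argmax()).astype(np.uint8)
    k=max(cv2.findContours(t,0,1)[0],key=cv2.contourArea)
    W=ray(c,k[:,0],.12)[:,:2]; yaw=np.radians(-8); o=np.array([.5194,.042])
    for _ in range(6):
        Rm=np.array([[np.cos(yaw),-np.sin(yaw)],[np.sin(yaw),np.cos(yaw)]]); q=(W-o)@Rm
        sides=[q[(abs(abs(q[:,0])-.123)<.006)&(np.sign(q[:,0])==s)&(q[:,1]>-.1)&(q[:,1]<.155)] for s in(1,-1)]
        sl=[np.polyfit(a[:,1],a[:,0],1) for a in sides]
        b=q[(abs(q[:,1]-.168)<.01)&(abs(q[:,0])<.11)]
        dyaw=-np.mean([x[0] for x in sl]); dx=np.mean([x[1] for x in sl]); dy=np.median(b[:,1])-.168
        yaw+=dyaw; o=o+Rm@[dx,dy]
    print("yaw",np.degrees(yaw),"slopes",sl,"backslope",np.polyfit(b[:,0],b[:,1],1),"o",o)
    return o,yaw
E
python3 - <<'E'
from fit import *
from bench import bot
o=pickle.load(open("c0.pkl","rb"));c=o["top"]
O,yaw=tray(c); Rm=R.from_euler('z',yaw).as_matrix()[:2,:2]
H=cloud(c)[...,2];V=c["pixels"].max(2)
def loc(x0,y0,r,z,th=110):
    m=np.zeros(V.shape,np.uint8);m[y0-r:y0+r+1,x0-r:x0+r+1]=(V<th)[y0-r:y0+r+1,x0-r:x0+r+1]
    k=max(cv2.findContours(m,0,1)[0],key=cv2.contourArea);p,rr=cv2.minEnclosingCircle(k)
    w=ray(c,p,z)[0,:2];return w,(w-O)@Rm,rr
for n,a in dict(c=(252,201,9,.110),a=(255,234,9,.105),b=(242,269,9,.108),post=(320,241,5,.147,60),knob=(198,183,11,.119),nut=(184,270,8,.11)).items():
    w,t,r=loc(*a);print(n,w.round(4),t.round(4),round(r,1))
# scene check: project tray points
s=o["scene"]; im=s["pixels"][:,:,::-1].copy(); im2=c["pixels"][:,:,::-1].copy()
for x,y,z in[(-.123,.168,.12),(.123,.168,.12),(-.123,-.124,.12),(.123,-.124,.12),(-.038,-.124,.12),(.038,-.124,.12),(0,-.138,.095)]:
    w=np.r_[O+Rm@[x,y],z]
    for cc,i in((s,im),(c,im2)): cv2.circle(i,tuple(int(v) for v in proj(cc,w)[0].round()),2,(0,0,255),1)
cv2.imwrite("pics/chk.png",np.hstack([cv2.resize(im[160:320,180:420],None,fx=1.66,fy=1.66),cv2.resize(im2[155:315,160:400],None,fx=1.66,fy=1.66)]))
for a in(np.pi/2,-np.pi/2,0,np.pi):
    q=(R.from_euler('z',yaw+a)*R.from_euler('x',np.pi)).as_quat()
    print(a,[None if (j:=bot.ik(list(O+Rm@[x,y])+[z],q)) is None else np.round(j,2).tolist() for x,y,z in[(-.03,-.13,.145),(.06,-.13,.145),(.11,-.13,.145),(0,-.142,.11),(.06,.1,.11),(-.06,.1,.11)]])
np.savez("pose.npz",O=O,yaw=yaw)
E
```

```text
yaw -7.9623442307921986 slopes [array([-0.00035821,  0.12182139]), array([ 0.00035821, -0.12182139])] backslope [0.00042241 0.16799541] o [0.51733624 0.04338999]
c [0.588  0.0516] [0.0688 0.0179] 5.7
a [0.5189 0.0449] [0.0014 0.0017] 5.8
b [0.4455 0.0729] [-0.0753  0.0193] 6.2
post [ 0.509 -0.085] [ 0.0095 -0.1283] 4.3
knob [0.6249 0.1652] [0.0897 0.1355] 9.0
nut [0.4444 0.1941] [-0.0931  0.1391] 3.8
1.5707963267948966 [[-0.44, 0.47, 0.64, 2.1, -0.44, 0.7, 0.36], [-0.31, 0.59, 0.54, 1.87, -0.41, 0.8, 0.31], [-0.29, 0.67, 0.54, 1.73, -0.43, 0.86, 0.31], [-0.3, 0.56, 0.52, 2.04, -0.45, 0.66, 0.38], [-0.6, 0.68, 0.43, 1.77, -0.38, 0.77, -0.12], [-0.7, 0.52, 0.37, 2.06, -0.31, 0.62, -0.25]]
-1.5707963267948966 [[-0.73, 0.68, 1.09, 2.11, -0.83, 0.87, -2.41], [-0.64, 0.83, 1.09, 1.89, -0.89, 1.01, -2.43], [-0.59, 0.91, 1.09, 1.75, -0.91, 1.08, -2.46], [-0.67, 0.83, 1.09, 2.05, -0.98, 0.91, -2.3], [-0.11, 0.65, -0.26, 1.74, 0.23, 0.78, 2.52], [-0.19, 0.51, -0.26, 2.03, 0.21, 0.63, 2.41]]
0 [[-0.69, 0.64, 1.02, 2.11, -0.76, 0.83, -0.9], [-0.45, 0.65, 0.75, 1.88, -0.58, 0.85, -1.11], [-0.41, 0.72, 0.73, 1.74, -0.59, 0.91, -1.13], [-0.43, 0.62, 0.7, 2.04, -0.62, 0.7, -1.04], [-0.73, 0.72, 0.61, 1.78, -0.55, 0.81, -1.55], [-0.87, 0.57, 0.61, 2.07, -0.53, 0.66, -1.62]]
3.141592653589793 [[-0.23, 0.42, 0.38, 2.09, -0.25, 0.67, 1.74], [-0.17, 0.55, 0.34, 1.86, -0.25, 0.77, 1.74], [-0.13, 0.62, 0.31, 1.72, -0.25, 0.83, 1.72], [-0.14, 0.52, 0.3, 2.03, -0.26, 0.63, 1.77], [-0.39, 0.64, 0.13, 1.76, -0.11, 0.75, 1.23], [-0.48, 0.49, 0.09, 2.05, -0.08, 0.61, 1.1]]
```

View pics/chk.png

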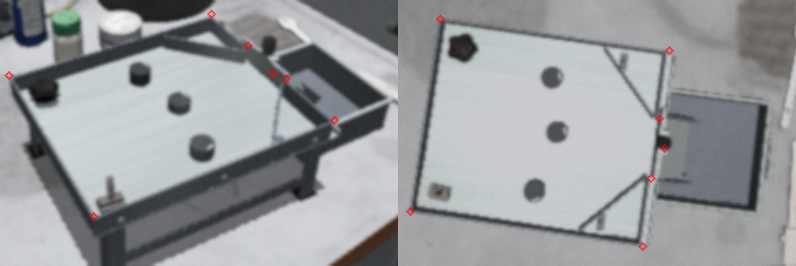

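The tray fit agrees in both views. Red marks on the back corners and the mouth edges lie on the tray walls in the top and scene crops. Next I'll open the gate.

```bash
cat > m.py <<'E'
from h import *
from bench import bot
d=np.load("pose.npz");O=d["O"];yaw=float(d["yaw"]);Rm=R.from_euler('z',yaw).as_matrix()[:2,:2]
def Q(th=0): return (R.from_euler('z',yaw+np.pi/2-np.radians(th))*R.from_euler('x',np.pi)).as_quat().tolist()
def W(x,y,z): return (O+Rm@[x,y]).tolist()+[z]
def here():
    s=bot.state();p=np.array(s["eef_pos"]);return np.r_[(p[:2]-O)@Rm,p[2]].round(4),np.round(s["contact_force"],1),round(s["t"],2),round(s["finger_gap"],3)
def line(x,y,z,v=.15,f=None):
    r=bot.servo_line(W(x,y,z),max_speed=v,until_force=f);print(r,*here());return r
def go(x,y,z,th=0): bot.movep(W(x,y,z),Q(th));print("mv",*here())
E
python3 - <<'E'
from m import *
bot.command_gripper(0.0)
go(-.05,-.128,.20)
line(-.05,-.128,.144,.15)
line(.02,-.128,.144,.08,12)
line(.105,-.128,.144,.08,12)
E
```

```text
mv [-0.0497 -0.1271  0.2   ] [-0.   0.9  0.9] 3.93 0.012
False [-0.0498 -0.1281  0.1442] [ 0.7  1.1 -0.8] 4.46 0.008
False [ 0.0198 -0.1281  0.144 ] [-0.9 -0.3  0.4] 5.48 0.011
True [ 0.0555 -0.128   0.143 ] [-3.9  2.1  3.6] 6.08 0.004
```

```bash
python3 - <<'E'
from m import *
line(.085,-.128,.144,.05,25)
c=bot.capture("top");cv2.imwrite("pics/top1.png",cv2.resize(c["pixels"][150:315,155:400,::-1],None,fx=3,fy=3))
E
```

```text
True [ 0.0553 -0.128   0.1423] [-2.2  0.6  2.6] 6.38 0.006
```

View pics/top1.png

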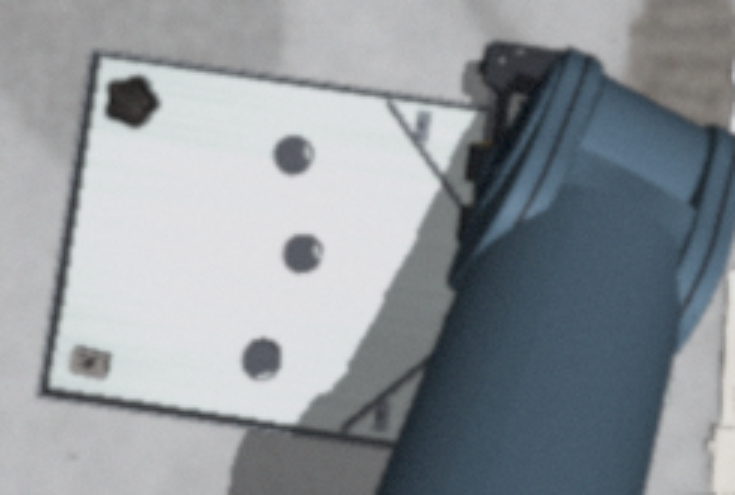

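The arm hides the post in this picture, but the gate is against its stop: a 25 N push moved it no further, and its travel matches 80 mm. The slugs are still in place, and I'll sweep the middle one first.

```bash
python3 - <<'E'
from m import *
line(.045,-.128,.144)
line(.03,-.11,.19,.2)
bot.command_gripper(.227)
go(.0014,.04,.16)
line(.0014,.038,.110,.12)
line(.0014,.010,.110,.1,25)
line(.001,-.142,.110,.12,30)
line(.001,-.110,.112,.15)
line(.001,-.08,.16,.2)
c=bot.capture("top");cv2.imwrite("pics/top2.png",cv2.resize(c["pixels"][150:315,155:400,::-1],None,fx=3,fy=3))
E
```

```text
False [ 0.0454 -0.1279  0.1441] [-0.  -0.6  0. ] 6.67 0.005
False [ 0.0308 -0.1095  0.1905] [-0.7  0.4  0.7] 7.08 0.002
mv [0.0015 0.0397 0.1601] [-0.6 -0.4 -0.7] 8.22 0.227
False [0.0019 0.0371 0.1103] [ 0.2 -0.1 -0.2] 8.79 0.229
False [0.0017 0.0098 0.1104] [ 0.3 -0.1 -0.1] 9.22 0.229
False [ 0.001  -0.1411  0.1099] [-0.1 -0.2  0.3] 10.64 0.228
False [ 0.001  -0.1094  0.112 ] [ 0.4 -1.   0.6] 11.01 0.232
False [ 0.001  -0.0807  0.1599] [ 0.1 -0.2 -0.8] 11.44 0.226
```

View pics/top2.png

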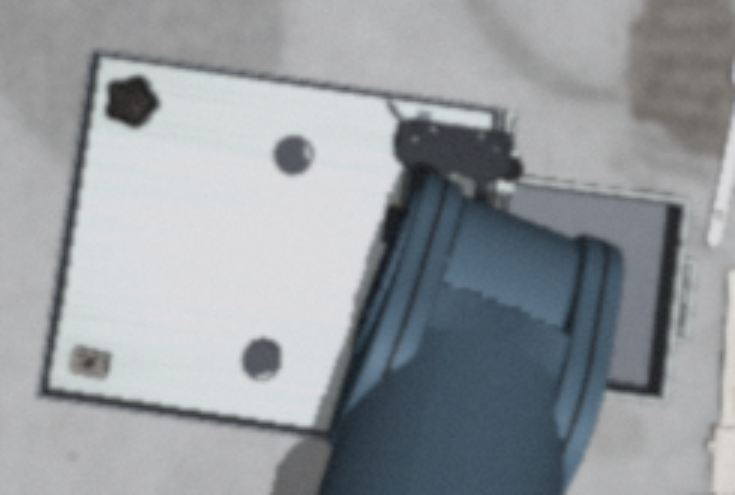

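Slug a has left the deck, the post shows in its open position at (512,167), and the other slugs and the good parts haven't moved. Next I'll sweep slugs c and b.

```bash
python3 - <<'E'
from m import *
for s,sx,sy in((1,.0688,.0179),(-1,-.0753,.0193)):
    th=18*s; cx,cy=sx+s*.0058,sy+.0179; ex,ey=s*.0018,-.067
    v=np.array([ex-cx,ey-cy]);v/=np.hypot(*v); st=np.array([cx,cy])-.016*v
    go(*st,.16,th)
    line(*st,.110,.12)
    line(ex,ey,.110,.12,30)
    line(ex,-.145,.110,.12,30)
    line(ex,-.110,.112,.15)
    line(ex,-.08,.16,.2)
go(.03,.06,.20)
c=bot.capture("top");cv2.imwrite("pics/top3.png",cv2.resize(c["pixels"][150:315,155:400,::-1],None,fx=3,fy=3))
E
```

```text
mv [0.0833 0.0473 0.1587] [ 0.2 -0.6 -0.1] 12.15 0.227
False [0.084  0.0481 0.1102] [ 0.7 -0.2 -0.5] 12.72 0.23
False [ 0.002  -0.0665  0.1099] [-0.4  0.1  0.4] 14.05 0.231
False [ 0.0018 -0.1442  0.1099] [ 0.1 -0.3 -0.5] 14.85 0.226
False [ 0.0018 -0.1092  0.1119] [-1.1 -0.8  0.1] 15.23 0.232
False [ 0.0018 -0.0807  0.1599] [-0.2 -0.2 -0.2] 15.67 0.229
mv [-0.0906  0.0488  0.1596] [ 0.8 -0.3 -0.1] 16.35 0.229
False [-0.0902  0.0491  0.1101] [ 0.3  0.1 -0.1] 16.92 0.224
False [-0.0021 -0.0664  0.1099] [ 0.6 -0.1 -0.6] 18.29 0.229
False [-0.0018 -0.1442  0.1099] [-0.2 -0.6  0.2] 19.09 0.223
False [-0.0018 -0.1092  0.1119] [ 0.3  0.3 -0.3] 19.48 0.224
False [-0.0018 -0.0807  0.1599] [-0.4  0.4  0.4] 19.91 0.23
mv [0.0295 0.0585 0.1987] [-0.3 -0.6 -0. ] 20.56 0.228
```

View pics/top3.png

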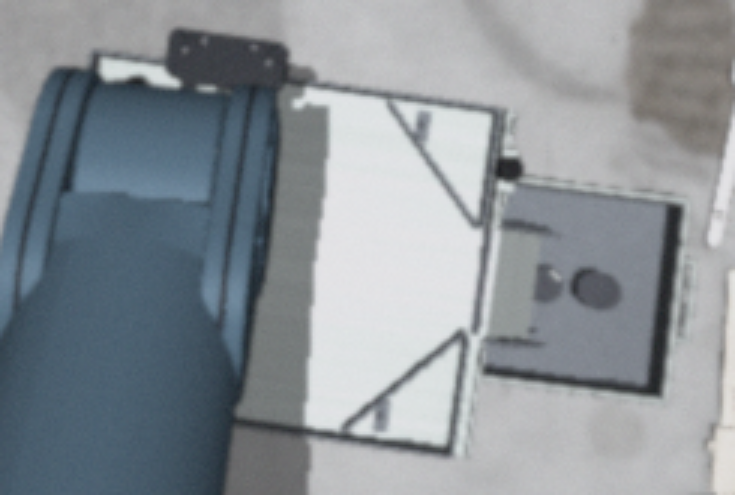

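The front of the deck is clear and the post is open at (510,167). One slug is in the pan at (548,283), and the shape at (597,288) may be two slugs stacked. I'll check depths and the scene view before shutting the gate.

```bash
python3 - <<'E'
from m import *
c=bot.capture("top");H=cloud(c)[...,2]
print((H[238:254:1,328:366:2]*1000).round().astype(int))
s=bot.capture("scene");a=cv2.resize(s["pixels"][150:300,170:420,::-1],None,fx=1.6,fy=1.6);b=cv2.resize(c["pixels"][210:285,310:390,::-1],None,fx=3.2,fy=3.2)
cv2.imwrite("pics/s4.png",np.hstack([a,cv2.resize(b,(256,240))]))
E
```

```text
[[  74   70   65    2    3    5    3    3    3    2    5   -1    2    6
     0    3    7    3    5]
 [  73   69   66   23   25   25    3    4   -1    5    5    0    2    6
     3    5    2    3    6]
 [  73   69   66   23   26   22   24    5    3    3    1   21   34   37
     3    5    1 1038    2]
 [  74   71   66   21   21   22   22 1038    5    5   22   34   36   38
    35    3    3    5   -2]
 [  77   68   66   24   23   24   24   25    1    1   35   35   34   37
    33   14    1    3    1]
 [  70   66   62   26   20   26   21   26    5    4   36   37   34   37
    34   31   17    3    1]
 [  73   68   60   21   25   26   25   22    3   23   37   39   35   35
    33   37   17    7    3]
 [  69   68   64   23   24   24   22   23    4   25   32   37   33   30
    35   34   17    5    6]
 [  73   68   61   24   24   21   21   23    2   23   35   33   35   39
    36   34   16    3    4]
 [  73   63   62   22   23   25   25    1    2   20   34   32   30   34
    36   28   17    5    3]
 [  70   65   61   23   26   25   25    4    6    4   35   32   35   38
    31   34   19    4    5]
 [  74   64   61   20   24   22   23    3    0    7   33   31   33   33
    34   33   20    2    4]
 [  72   66   59    1   27   23    4    5    0    3   25   34   38   33
    33   19   14    4    3]
 [  71   64   61    3    2    2    7    7    4    6    4   36   33   36
    18 1038   16    4    7]
 [  67   67    5   -1    2    1    3    4    5    2    5    2    2   16
    21   18    4    3    3]
 [  72   65    5    3    3    0    5    1    3    5    3    0    3    4
     3    3    2    5    1]]
```

View pics/s4.png

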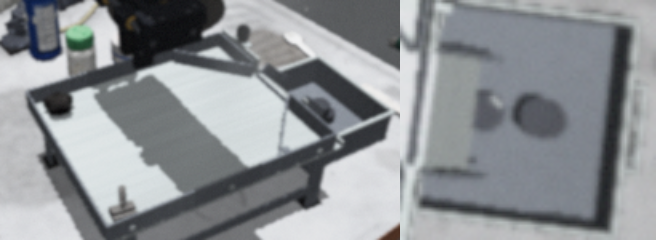

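All three slugs are in the pan: c lies alone with its top at 23 mm, and b lies on a with its top at about 34 mm. The deck holds only the knob and T-nut, so I'll shut the gate.

```bash
python3 - <<'E'
from m import *
bot.command_gripper(0.0)
go(.14,-.128,.20)
line(.14,-.128,.144,.15)
line(.09,-.128,.144,.08,12)
line(-.02,-.128,.144,.08,12)
line(-.02,-.128,.144,.05,25)
E
```

```text
mv [ 0.1396 -0.1258  0.1997] [-0.4  0.1 -0.5] 22.03 0.003
False [ 0.1401 -0.127   0.1443] [-0.1 -0.2 -0. ] 22.56 0.001
False [ 0.0904 -0.1278  0.1443] [-0.4  0.3 -0.1] 23.33 0.007
True [ 0.0218 -0.1281  0.1447] [ 4.4 -1.  -0.3] 24.22 0.003
True [ 0.0216 -0.1281  0.1456] [ 3.3 -0.6 -0.4] 24.57 0.002
```

```bash
python3 - <<'E'
from m import *
line(.06,-.128,.146,.12)
line(.08,-.11,.20,.2)
go(.02,.09,.24)
c=bot.capture("top");V=c["pixels"].max(2)
m=((V<60)[234:252,314:328]).astype(np.uint8)
k=max(cv2.findContours(m,0,1)[0],key=cv2.contourArea);p,r=cv2.minEnclosingCircle(k);p=np.array(p)+[314,234]
print("post",p,((ray(c,p,.147)[0,:2]-O)@Rm).round(4))
s=bot.capture("scene");a=cv2.resize(s["pixels"][130:300,170:420,::-1],(441,300));b=cv2.resize(c["pixels"][165:315,255:395,::-1],(280,300))
cv2.imwrite("pics/s5.png",np.hstack([a,b]))
E
```

```text
False [ 0.0587 -0.1282  0.1455] [ 0.  -0.5  0.7] 25.04 0.007
False [ 0.0791 -0.1099  0.1998] [ 0.4 -0.3  0.1] 25.49 0.006
mv [0.02   0.0878 0.2394] [ 0.1 -1.5 -0.5] 26.35 0.008
post [318.5 245. ] [-0.0007 -0.1284]
```

View pics/s5.png

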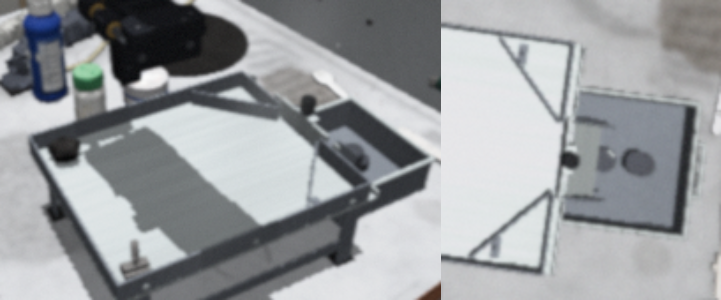

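The gate is shut, with the post at tray x of about -0.7 mm, right crop (569,159). The slugs are in the pan at (605,158) and (638,162), and the knob, T-nut, bottle and pot are where they were.

```bash
python3 -c "
from bench import bot
bot.sleep(.3);print(bot.close_job())"
```

```text
the job is handed in; nothing more can be done
None
```

I handed the job in at about 27 s of robot time: the gate was pushed fully open, all three slugs are in the scrap pan, the gate is shut again, and the T-nut, star knob, bottle and pot look undisturbed in the camera views.

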